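# Gauge the wheel lock's shoe clearance

## Robot

A 6-joint arm with a two-finger parallel gripper is mounted at the origin on the work surface. World frame = base frame: x ahead of the robot, y to its left, z up, the work surface at z = 0. Lengths are in mm, angles in rad, forces in N, time in s.
With the tool pointing down it reaches from about 400 to 925 mm from the base axis. Payload 12.5 kg.
Tool frame: the origin (TCP) lies midway between the tips of the shut fingers; the grasp point (between the pads) lies 19 mm behind it; z points along the fingers, y is the direction in which the jaws open and shut (so a half turn about z gives the same grasp; the last joint's range is limited). The gripper opens to 95 mm and grips with 3 to 60 N. Pads are 20 mm wide; open, the fingers measure 119 mm over their backs; the gripper's body (75 mm by 180 mm) begins 59 mm behind the grasp point.
Start: joints at [-1.225, 0.491, 1.559, -0, 1.092, -0.106], TCP at [272.89, -562.297, 214.661] pointing down, gripper open.
Joint ranges: [-3.1, 3.1], [-0.84, 2.19], [0.05, 2.79], [-1.13, 4.28], [0.06, 2.93], [-2.69, 2.69]. Speed limits (rad/s): [2.22, 2.22, 2.79, 3.14, 3.14, 3.14].

## Interface

Orientations are given as [roll, pitch, yaw] about the fixed x, y, z axes, in that order (R = Rz(yaw) Ry(pitch) Rx(roll)).
In Python, from cell import env gives the robot as it stands.
- The arm moves only by the tool drive_tool, never from a script. Its argument "increments" is a list of rows, each a list of 2 entries, a list of its own where there are three numbers: the shift along the tool's x, y, z as a fraction of full scale, then the turn, a rotation vector about the tool's x, y, z as a fraction of full scale. In form: [[[x, y, z], [ax, ay, az]], ...]. A call has 1 to 5 rows; each row shifts and turns the commanded pose from where the row before left it, along the tool's axes as they then stand; what a row does not reach is not made up. Full scale, the value 1, is 30 mm for a shift and 0.08 rad for a turn. A row lasts 1/12 s, in which the tool goes at most 41.7 mm and 7.16 degrees, less where a joint would pass 70% of its speed; a pose out of reach is approached as far as the arm can. A call with a number of a shift or a turn outside -1 to 1 is refused whole. A call with a gripper value outside its range is refused whole. "jaw" is the opening, from -1 (shut) to 1 (fully open), so that 0 is half open, set as the call begins (left out, the last holds). The fingers move at their own pace and stop on an object; the grip force is fixed at half the most. Time passes only in rows, so rows that do not move let the fingers close. It gives the time, the measured TCP pose, the force and the opening at its end, in the units of the state.
- env.state(): the state, without advancing time (a new reading comes with each control period).
- env.read_camera(name): name is "side" or "top"; returns a dict with "pixels" (420x560x3 uint8, blue, green, red), "vertical_fov" (degrees; the focal length in pixels is half the picture's height over the tangent of half this angle, whatever the lens; pixels are square), "cx", "cy" (the principal point, pixels), "world_to_cam" (4x4, takes a point from world to camera coordinates). Camera axes: x right, y down, z forward; pixel columns grow to the right and rows downward; lengths in mm; the calibration is good to about 2 mm. A picture is of the moment at which its call begins. There is no depth.
- env.job_done(): hands the job in, once; it reports no verdict.
Trained networks look in a picture, given as the dict that the camera call returned (one of the last four; its "shot" number tells which), for a name from the list of things; names that differ only in an ending like _2 or _b are one class to them, and where a whole thing is asked for, a point or a joint stands for the part that bears it (a point fixed in the world has none). Each returns a list of dicts, best first, with "score" (0 to 1); they miss things now and then, are a little off and sometimes report something else, mostly with a low value. They report only what shows in the picture. A call takes as long as a camera call. They do not tell look-alikes from the thing itself.
- env.boxes_of(target, picture): "point" ([x, y, z] in mm, in world coordinates, good to about 4 mm: the middle of the surface that is visible of it).
- env.tip_of(target, picture): "point" ([x, y, z] in mm, in world coordinates, good to about 4 mm: a listed point, or the origin of a listed thing).
The state is a dict: "t": time; "joints": joint angles; "qvel": joint speeds; "tau": joint torques, N m; "eef_pos": TCP position; "tcp_rot": TCP orientation; "ft_force": force on the tool from outside, world axes, zero at the start; "moment": the same for the moment, N m; "opening": opening from 0.0 (shut) to 1.0 (fully open).
Only numpy, scipy, OpenCV 4.12 (cv2) and the standard library are available. Lean on these libraries where they do the work, as an engineer would, in place of code of your own. Each camera call takes 0.05 s, during which the arm holds its last target.

## Task

Wipe the three loose steel chips off the bench plate with the scraper block, without fingers or gauge touching them, and stand the block back on the ledge beside the plate. Then take the taper gauge by its handle and, with its blade flat on the plate, slide it squarely in under the wheel lock's sprung shoe until it drags snugly between shoe and plate, without prising the shoe up. Finish still holding the gauge in there at that depth, so that the clamp can be tightened to that clearance; leave the other things on the ledge where they lie.

Things in the scene. Friction and masses are not known exactly. Their poses are not given: they have to be found in the camera images.
- fixture: Fixture, fixed: flat steel bench plate 230 (x) x 150 (y) x 20 mm high with an upright tube, 25 mm diameter, to 125 mm above the ledge, at x = +98 mm. Origin: under the plate's centre, on the ledge; +x points from the open front edge (x = -115 mm) to the tube. Top face at z = 20 mm, open from x = -115 to +10 mm, where the chips lie. Place and yaw vary.
- shoe: Wheel lock's flat steel shoe, 52 (x) x 56 (y) x 9 mm, parallel to the plate, over an open gap of 5 to 7.5 mm. Origin: middle of its lower front edge (the gap's mouth), at x = +10 mm, y = 0 of the fixture; axes as the fixture's, +x into the gap, clear for 75 mm. It only rises, on springs: first movement 4 N, then 4 N per mm. Snug: it bears on the blade, risen by less than 2 mm.
- wheel_lock: Fixed rest of the wheel lock: clamp on the tube, arm over the shoe (to 75 mm above its underside), lever with black grip rising to about 190 mm above the ledge, behind the shoe. Origin: on the tube's axis, level with the resting shoe's underside (height minus 20 mm = gap); axes as the fixture's.
- gauge: Taper gauge lying flat, 150 g: black handle 60 (x) x 24 (y) x 30 mm high, x = -30 to +30 mm, and steel blade 25 mm wide, x = +30 to +110 mm. Flat underside at z = 0; blade 2.5 mm thick at the tip, gaining 1 mm every 9 mm to 11.4 mm at the handle. Origin: under the middle of the handle; +x to the tip.
- gauge_tip (a point): Middle of the blade tip's lower edge, at x = +110 mm, z = 0 of the gauge.
- scraper: Scraper block standing on the ledge, 130 g: ash block 28 (x) x 84 (y) x 46 mm high, steel strips along its lower edges. Origin: centre of the underside. Gripped across its 28 mm (x); wipes along its x. It stands on one side of the plate, the gauge lies on the other; which is left varies.
- chip1: Loose steel chip on the open part of the plate, 16 x 12 x 7 mm high, 11 g. Origin: centre of its underside as it lies at the start.
- chip2: Loose steel chip on the plate, 14 x 14 x 6 mm, 10 g. Origin as chip1.
- chip3: Loose steel chip on the plate, 18 x 10 x 8 mm, 12 g. Origin as chip1.
- hammer: Bystander: ball-peen hammer with ash handle, 310 mm long, lying on the right side. Origin under the handle, about 30 mm from the middle of its length; handle to -x, head to +x.
- hub_cap: Bystander: white nylon hub cap, 64 mm across, 25 mm high. Origin: centre of the underside.
- hanger: Bystander: aluminium footrest hanger, a bent 22 mm tube about 290 mm long, lying on the left side. Origin under its middle.
- spare_clamp: Bystander: loose steel wheel lock clamp, 60 x 66 x 26 mm, between the robot and the fixture. Origin: centre of the underside.
- spanner: Bystander: flat steel spanner, 160 mm long, 8 mm high. Origin under its middle.
- oil_bottle: Bystander: white oil bottle, 48 mm across, 120 mm high, on the left side. Origin: centre of the underside.
There are look-alikes about, which are no part of the job. What is meant by the gauge is not blue or red, and is the smaller of those in its own colour.

How it is judged (in metres and radians):
On the way, in this order (a step that is already met when the one before it is completed fails the run):
1. all three chips wiped off the plate while the scraper block is held (height (world z) of each of chip1, chip2, chip3 below 0.017 m and contact force between the fingers and scraper above 1 N), for 0.05 s.
2. the scraper block stands on the ledge, let go (height (world z) of scraper below 0.004 m and angle between scraper's own z axis and vertical below 0.1 rad and contact force between the fingers and scraper below 0.1 N), for 0.1 s.
3. the gauge's tip is in the gap under the shoe, gauge held (x of gauge_tip in the frame of shoe above 0.005 m and distance between gauge_tip and shoe below 0.05 m and height (world z) of gauge_tip below 0.026 m and contact force between the fingers and gauge above 1 N), for 0.05 s.
At the end, for the whole second after the job is handed in: Gauge held still, flat and square (0.15 rad), blade pinched between shoe (over 1.5 N) and plate (over 0.5 N), tip 12 to 75 mm in and within 16 mm of the shoe's middle line; shoe risen under 2 mm; chips down off the plate; scraper block upright on the ledge, let go (all of step 2 and contact force between the fingers and gauge above 2 N and contact force between gauge and shoe above 1.5 N and contact force between gauge and fixture above 0.5 N and distance of shoe from where it was at the start of the episode below 0.002 m and x of gauge_tip in the frame of shoe between 0.012 and 0.075 m and y of gauge_tip in the frame of shoe between -0.016 and 0.016 m and angle between the x axis of gauge and the x axis of fixture, either way round below 0.15 rad and angle between the z axis of gauge and the z axis of fixture, either way round below 0.06 rad and linear speed of gauge below 0.01 m/s and height (world z) of each of chip1, chip2, chip3 below 0.017 m); the arm keeps its last pose, push and grip.
It fails at once if the shoe is prised up by more than 3.5 mm (distance of shoe from where it was at the start of the episode above 0.0035 m).
It fails at once if a chip is touched by the fingers (contact force between the fingers and chip1 above 0.5 N or contact force between the fingers and chip2 above 0.5 N or contact force between the fingers and chip3 above 0.5 N).
It fails at once if a chip is pushed with the gauge (contact force between gauge and chip1 above 0.5 N or contact force between gauge and chip2 above 0.5 N or contact force between gauge and chip3 above 0.5 N).
It fails at once if a bystander is knocked away (more than 30 mm) (distance of any of hammer, hub_cap, hanger, spare_clamp, spanner, oil_bottle from where it was at the start of the episode above 0.03 m).
It also fails if it takes over 67 s, if anything falls off the work surface, if the arm or the gripper's body presses on something with over 40 N, if the wrist force passes 120 N, or if a joint passes its speed limit or range.

## Working session

There is one attempt and no reset: what is moved stays moved. The work goes in short steps, Python scripts to look and compute and a tool call to move; the robot and the scene stay as the last step left them, time stands still between calls to the robot, and variables do not carry over. Pictures are saved under pics/ and viewed, and the job is handed in when it is done.

Besides the shell and the picture viewer there is one more tool, called as name(argument=value, ...) on one line, values as JSON. drive_tool: Moves the arm, as the interface text tells. Its arguments: {"type":"object","properties":{"increments":{"type":"array","items":{"type":"array"}},"jaw":{"type":"number"}},"required":["increments"]}

```bash
ls; mkdir -p pics; python3 - <<'E'
from cell import env
import cv2
print(env.state())
for n in ("top","side"):
    p=env.read_camera(n); cv2.imwrite(f"pics/{n}0.png",p["pixels"]); print(n,p["vertical_fov"],p["cx"],p["cy"],p["world_to_cam"])
    for t in ["fixture","shoe","wheel_lock","gauge","gauge_tip","scraper","chip1","chip2","chip3","hammer","hub_cap","hanger","spare_clamp","spanner","oil_bottle"]:
        print(t,[( [round(float(x)) for x in d["point"]],round(d["score"],2)) for d in env.tip_of(t,p)])
E
```

```text
pics
{'t': 0.0, 'joints': array([-1.22461950e+00,  4.91560283e-01,  1.55948622e+00, -1.34193784e-05,
        1.09165899e+00, -1.05584129e-01]), 'qvel': array([ 1.26824387e-03,  7.17831461e-05, -1.20347908e-04,  3.76476999e-04,
       -9.62730771e-04,  1.32473144e-03]), 'tau': array([ 1.68691422e-03, -6.12631059e+01, -2.58171380e+01,  6.93891523e-02,
        4.82673536e-02, -9.99877079e-05]), 'eef_pos': array([ 272.7846714 , -562.04904585,  214.04862914]), 'tcp_rot': array([-3.14048476e+00, -1.05444477e-04,  4.51767094e-01]), 'ft_force': array([-0.88161847, -0.07689578, -0.76740389]), 'moment': array([ 0.07143224, -0.02243021,  0.01328294]), 'opening': 0.9994786025834147}
top 49.35727813378444 282.54028283819986 209.15896680665347 [[ 5.04393422e-03 -9.99986800e-01  9.79055645e-04 -1.56064246e+01]
 [-9.93696187e-01 -5.12184979e-03 -1.11989531e-01  5.77380353e+02]
 [ 1.11993068e-01 -4.08016031e-04 -9.93708904e-01  1.21141331e+03]
 [ 0.00000000e+00  0.00000000e+00  0.00000000e+00  1.00000000e+00]]
fixture [([622, -13, -2], 0.86), ([490, -482, -2], 0.25)]
shoe [([629, -7, 25], 0.44)]
whee
[... 859 characters left out ...]
242 [[ 8.37726311e-01 -5.46017445e-01 -8.92059428e-03 -4.85978755e+02]
 [-3.77636541e-01 -5.67433732e-01 -7.31716887e-01  2.64141104e+02]
 [ 3.94468339e-01  6.16347231e-01 -6.81550307e-01  1.50148131e+03]
 [ 0.00000000e+00  0.00000000e+00  0.00000000e+00  1.00000000e+00]]
fixture []
shoe [([629, -5, 27], 0.65)]
wheel_lock [([713, -10, 27], 0.79), ([669, 321, 2], 0.16)]
gauge [([858, 169, 2], 0.95)]
gauge_tip [([768, 285, 0], 0.88), ([347, 102, -2], 0.6), ([364, -138, -5], 0.43)]
scraper []
chip1 []
chip2 []
chip3 []
hammer [([489, -485, -2], 0.61)]
hub_cap [([672, 326, 2], 0.7)]
hanger [([643, 445, 1], 0.65)]
spare_clamp [([362, -136, -2], 0.43)]
spanner [([716, -303, 3], 0.7)]
oil_bottle []
```

View pics/top0.png

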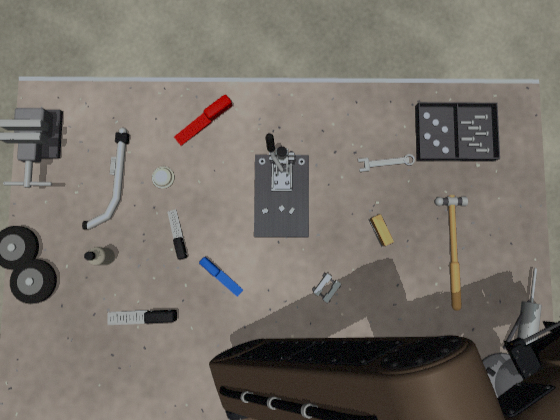

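View pics/side0.png

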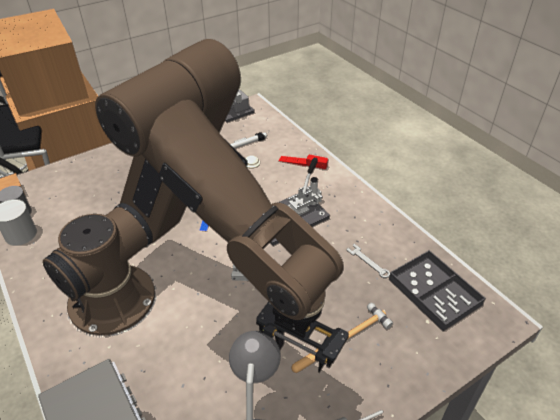

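The top view shows the fixture near pixel (281,196) with three chips at about (265,211), (282,209) and (292,211). The scraper is at (381,230). The small black-handled gauge is at (178,235), and the larger black one at (142,317) is a look-alike. Next I'll zoom in and measure.

```bash
cat > h.py <<'E'
import numpy as np, cv2
from cell import env
def cam(p):
    f=p["pixels"].shape[0]/2/np.tan(np.radians(p["vertical_fov"]/2)); return f
def proj(p,P):
    P=np.atleast_2d(np.asarray(P,float)); M=np.array(p["world_to_cam"]); c=P@M[:3,:3].T+M[:3,3]; f=cam(p)
    return np.c_[p["cx"]+f*c[:,0]/c[:,2], p["cy"]+f*c[:,1]/c[:,2]]
def back(p,uv,z):
    uv=np.atleast_2d(np.asarray(uv,float)); M=np.array(p["world_to_cam"]); f=cam(p)
    d=np.c_[(uv[:,0]-p["cx"])/f,(uv[:,1]-p["cy"])/f,np.ones(len(uv))]@M[:3,:3]
    o=-M[:3,:3].T@M[:3,3]; return o+d*((z-o[2])/d[:,2])[:,None]
def crop(p,box,s,name):
    u0,v0,u1,v1=box; c=p["pixels"][v0:v1,u0:u1]; c=cv2.resize(c,None,fx=s,fy=s,interpolation=cv2.INTER_CUBIC); cv2.imwrite("pics/"+name,c); return c
def tf(x,y,yaw,L):
    L=np.atleast_2d(np.asarray(L,float)); c,s=np.cos(yaw),np.sin(yaw); return np.c_[x+c*L[:,0]-s*L[:,1],y+s*L[:,0]+c*L[:,1],L[:,2]]
E
python3 - <<'E'
from h import *
import pickle
p=env.read_camera("top"); pickle.dump(p,open("top0.pkl","wb"))
crop(p,(245,125,325,245),5,"fix0.png")
crop(p,(355,205,405,255),8,"scr0.png")
crop(p,(155,200,205,270),8,"gau0.png")
E
```

```text
(no output)
```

View pics/fix0.png

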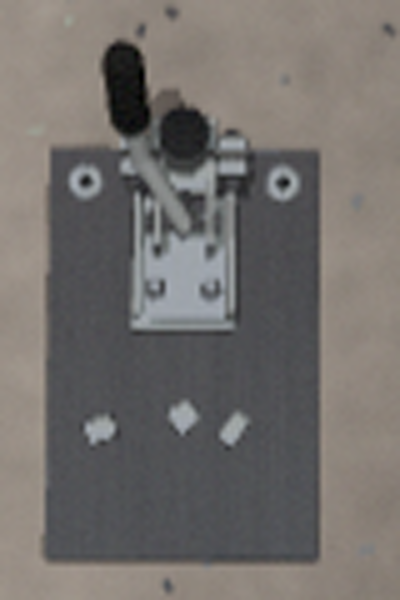

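View pics/scr0.png

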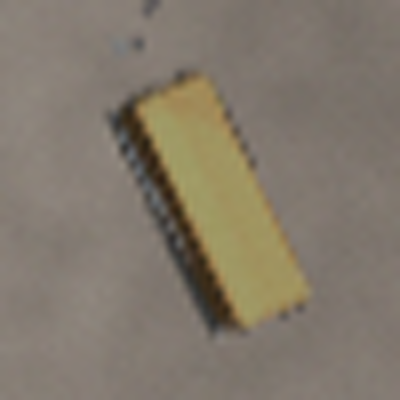

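View pics/gau0.png

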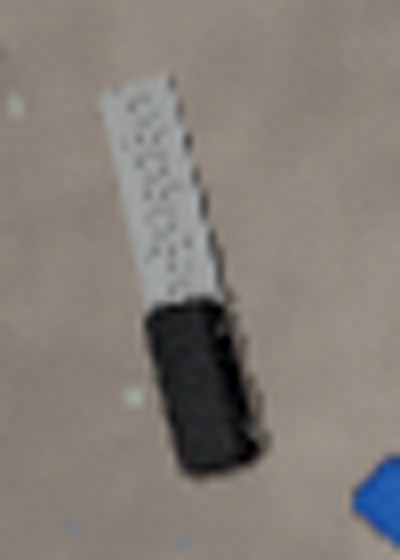

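```bash
python3 - <<'E'
from h import *
import pickle
p=pickle.load(open("top0.pkl","rb"))
def c(box,s,pts): return np.array([[box[0]+(a+.5)/s-.5, box[1]+(b+.5)/s-.5] for a,b in pts])
F=back(p,c((245,125),5,[(50,148),(320,150),(318,560),(45,560)]),20); print(F.round(1),F.mean(0))
print("len",np.linalg.norm(F[0]-F[3]),np.linalg.norm(F[1]-F[0]),"yaw",np.arctan2(*(F[0]+F[1]-F[2]-F[3])[[1,0]]), np.arctan2(-(F[1]-F[0]+F[2]-F[3])[0]*-1,-(F[1]-F[0]+F[2]-F[3])[1]))
print("chips",back(p,c((245,125),5,[(100,429),(183,416),(234,428)]),26).round(1))
S=back(p,c((355,205),8,[(135,103),(210,75),(310,295),(240,328)]),46); print(S.round(1),S.mean(0)); d=(S[0]+S[1]-S[2]-S[3])/2; print(np.linalg.norm(d),np.linalg.norm(S[0]-S[1]),np.arctan2(d[1],d[0]))
G=back(p,c((155,200),8,[(102,97),(170,75)]),2.5); print("tip",G.mean(0),np.linalg.norm(G[0]-G[1]))
H=back(p,c((155,200),8,[(145,312),(220,303),(258,460),(185,475)]),30);print(H.round(1))
B=back(p,c((155,200),8,[(150,305),(220,298)]),11.4);print(B.mean(0))
# shoe front edge top z=20+6+9
print("shoe",back(p,c((245,125),5,[(131,328),(235,328)]),35))
# model overlays
def fitq(L,uv,x0):
    from scipy.optimize import least_squares
    r=least_squares(lambda v:(proj(p,tf(*v,L))-uv).ravel(),x0); return r.x,np.abs(r.fun).max()
print(fitq([[115,75,20],[115,-75,20],[-115,-75,20],[-115,75,20]],c((245,125),5,[(50,148),(320,150),(318,560),(45,560)]),[622,-13,0]))
print(fitq([[14,42,46],[14,-42,46],[-14,-42,46],[-14,42,46]],c((355,205),8,[(210,75),(310,295),(240,328),(135,103)]),[520,-283,-1.1+np.pi/2 -1.5]))
print(fitq([[110,12.5,2.5],[110,-12.5,2.5],[30,12.5,11.4],[-30,12,30],[30,12,30]],c((155,200),8,[(102,97),(170,75),(148,307),(185,475),(145,312)]),[471,263,.3]))
E
```

```text
[[732.6  66.   20. ]
 [732.2 -84.5  20. ]
 [503.8 -83.1  20. ]
 [503.   66.   20. ]] [617.91432841  -8.9231895   20.        ]
len 229.52274912158268 150.48407422362524 yaw -0.0030573343938632945 0.0013896517858724723
chips [[574.5  36.4  26. ]
 [581.9  -9.   26. ]
 [575.4 -36.9  26. ]]
[[ 554.8 -251.6   46. ]
 [ 564.4 -277.    46. ]
 [ 490.7 -309.    46. ]
 [ 479.6 -285.4   46. ]] [ 522.34580023 -280.74399411   46.        ]
81.37307454365032 27.12324723199034 0.4159407619533357
tip [576.00020961 296.49839623   2.5       ] 24.701105863157213
[[496.1 284.3  30. ]
 [499.3 259.   30. ]
 [446.5 244.6  30. ]
 [441.4 269.1  30. ]]
[500.647591   275.10132893  11.4       ]
shoe [[629.05899609  19.63677464  35.        ]
 [629.35388859 -37.12061594  35.        ]]
(array([ 6.17936085e+02, -8.91850627e+00, -1.71077538e-03]), np.float64(0.367726013262228))
(array([ 522.3653784 , -280.74025179,   -1.15686119]), np.float64(0.7753565024720501))
(array([4.71783688e+02, 2.65641251e+02, 2.87416172e-01]), np.float64(0.6510888415534168))
```

```bash
cat > plan.py <<'E'
import sys; from h import *
from scipy.spatial.transform import Rotation as R
# usage: x y z yaw [n] -> rows from measured pose (turn straight to upright tool-down)
a=list(map(float,sys.argv[1:])); s=env.state()
print("now",s["eef_pos"].round(1),s["tcp_rot"].round(3),"F",s["ft_force"].round(1),"op",round(s["opening"],3),"t",round(s["t"],2))
if len(a)>=4:
    Rc=R.from_euler("xyz",s["tcp_rot"]); Rt=R.from_euler("xyz",[np.pi,0,a[3]])
    rv=(Rc.inv()*Rt).as_rotvec()/0.08
    d=np.array(a[:3])-s["eef_pos"]
    n=int(a[4]) if len(a)>4 else int(max(1,np.ceil(max(np.abs(Rc.inv().apply(d)).max()/30,np.abs(rv).max()))))
    rot=Rc
    print("n",n)
    for i in range(n):
        sh=rot.inv().apply(d/n)/30
        print([[round(float(v),2) for v in sh],[round(float(v),2) for v in rv/n]])
        rot=rot*R.from_rotvec(rv/n*0.08)
E
python3 plan.py 521.5 -281.5 150 0.414
```

```text
now [ 272.9 -562.3  214.7] [3.141 0.    0.452] F [-0.2 -0.4  0.1] op 1.0 t 1.65
n 12
[[0.96, -0.4, 0.18], [0.0, 0.0, 0.04]]
[[0.96, -0.4, 0.18], [0.0, 0.0, 0.04]]
[[0.96, -0.41, 0.18], [0.0, 0.0, 0.04]]
[[0.96, -0.41, 0.18], [0.0, 0.0, 0.04]]
[[0.96, -0.41, 0.18], [0.0, 0.0, 0.04]]
[[0.96, -0.42, 0.18], [0.0, 0.0, 0.04]]
[[0.95, -0.42, 0.18], [0.0, 0.0, 0.04]]
[[0.95, -0.42, 0.18], [0.0, 0.0, 0.04]]
[[0.95, -0.42, 0.18], [0.0, 0.0, 0.04]]
[[0.95, -0.43, 0.18], [0.0, 0.0, 0.04]]
[[0.95, -0.43, 0.18], [0.0, 0.0, 0.04]]
[[0.95, -0.43, 0.18], [0.0, 0.0, 0.04]]
```

drive_tool(increments=[[[0.96,-0.4,0.1],[0,0,0.04]],[[0.96,-0.4,0.1],[0,0,0.04]],[[0.96,-0.41,0.18],[0,0,0.04]],[[0.96,-0.41,0.18],[0,0,0.04]],[[0.96,-0.41,0.18],[0,0,0.04]]], jaw=1)

```text
t: 2.07
eef_pos: [377.3, -444.2, 192.3]
tcp_rot: [3.141, -0.0, 0.435]
ft_force: [0.5, -0.7, -0.7]
opening: 0.999
```

drive_tool(increments=[[[0.96,-0.42,0.18],[0,0,0.04]],[[0.95,-0.42,0.18],[0,0,0.04]],[[0.95,-0.42,0.18],[0,0,0.04]],[[0.95,-0.42,0.18],[0,0,0.04]],[[0.95,-0.43,0.18],[0,0,0.04]]])

```text
t: 2.48
eef_pos: [481.0, -327.1, 165.3]
tcp_rot: [3.141, -0.0, 0.42]
ft_force: [-0.6, -1.7, -0.2]
opening: 0.998
```

```bash
python3 plan.py 521.5 -281.5 140 0.414
```

```text
now [ 481.  -327.1  165.3] [ 3.141 -0.     0.42 ] F [-0.6 -1.7 -0.2] op 0.998 t 2.48
n 2
[[0.93, -0.42, 0.42], [0.0, -0.0, 0.03]]
[[0.92, -0.42, 0.42], [0.0, -0.0, 0.03]]
```

drive_tool(increments=[[[0.95,-0.43,0.18],[0,0,0.04]],[[0.95,-0.43,0.18],[0,0,0.04]],[[0,0,0],[0,0,0]],[[0,0,0],[0,0,0]]])

```text
t: 2.82
eef_pos: [522.4, -280.3, 154.3]
tcp_rot: [-3.141, 0.0, 0.416]
ft_force: [-0.1, -0.3, -1.0]
opening: 1.0
```

```bash
python3 plan.py 521.5 -281.5 20 0.414 ; python3 - <<'E'
from h import *
p=env.read_camera("side"); cv2.imwrite("pics/side1.png",p["pixels"])
crop(p,(200,150,420,370),3,"side1c.png")
E
```

```text
now [ 522.4 -280.3  154.3] [-3.141  0.     0.416] F [-0.1 -0.3 -1. ] op 1.0 t 2.82
n 5
[[-0.01, 0.0, 0.9], [-0.0, 0.0, 0.01]]
[[-0.01, 0.0, 0.9], [-0.0, 0.0, 0.01]]
[[-0.01, 0.0, 0.9], [-0.0, 0.0, 0.01]]
[[-0.01, 0.0, 0.9], [-0.0, 0.0, 0.01]]
[[-0.01, 0.0, 0.9], [-0.0, 0.0, 0.01]]
```

View pics/side1c.png

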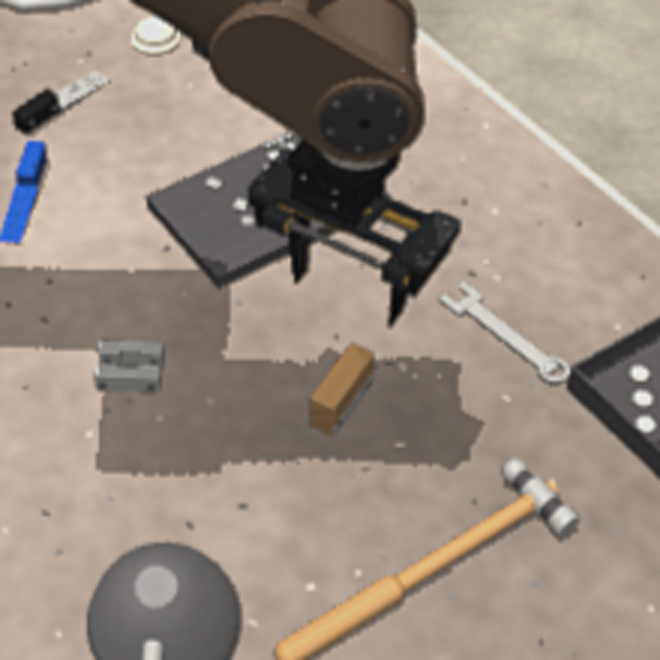

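```bash
python3 - <<'E'
from h import *
p=env.read_camera("side")
for P in tf(521.5,-281.5,-1.157,[[14,42,46],[14,-42,46],[-14,-42,46],[-14,42,46],[-14,-42,0],[-14,42,0],[14,-42,0]]): print((proj(p,P)[0]-[200,150])*3)
E
```

```text
[375.78515639 348.52151232]
[332.40949041 405.27878134]
[307.25539897 392.76376932]
[351.14882322 336.84438842]
[306.17503676 422.52143892]
[349.22444239 366.74957619]
[330.79606958 435.00030126]
```

drive_tool(increments=[[[-0.05,0,0.9],[0,0,0]],[[-0.05,0,0.9],[0,0,0]],[[0,0,0.9],[0,0,0]],[[0,0,0.9],[0,0,0]],[[0,0,0.87],[0,0,0]]])

```text
t: 3.33
eef_pos: [518.2, -284.1, 19.7]
tcp_rot: [3.141, -0.0, 0.412]
ft_force: [1.2, -0.8, -0.8]
opening: 0.996
```

drive_tool(increments=[[[0,0,0],[0,0,0]],[[0,0,0],[0,0,0]],[[0,0,0],[0,0,0]],[[0,0,0],[0,0,0]],[[0,0,0],[0,0,0]]], jaw=-1)

```text
t: 3.75
eef_pos: [519.5, -283.4, 22.2]
tcp_rot: [3.139, -0.001, 0.413]
ft_force: [0.1, 0.4, 0.1]
opening: 0.701
```

drive_tool(increments=[[[0,0,0],[0,0,0]],[[0,0,0],[0,0,0]],[[0,0,0],[0,0,0]],[[0,0,0],[0,0,0]],[[0,0,0],[0,0,0]]])

```text
t: 4.17
eef_pos: [519.0, -282.8, 20.6]
tcp_rot: [3.141, -0.0, 0.413]
ft_force: [0.7, -0.3, -0.4]
opening: 0.354
```

drive_tool(increments=[[[0,0,0],[0,0,0]],[[0,0,0],[0,0,0]],[[0,0,0],[0,0,0]],[[0,0,0],[0,0,0]],[[0,0,0],[0,0,0]]])

```text
t: 4.58
eef_pos: [518.9, -282.8, 20.5]
tcp_rot: [3.142, 0.0, 0.413]
ft_force: [0.2, 0.4, 0.3]
opening: 0.294
```

```bash
python3 plan.py 519 -283 60 0.412 
```

```text
now [ 518.9 -282.8   20.5] [3.142 0.    0.413] F [0.2 0.4 0.3] op 0.294 t 4.58
n 2
[[-0.0, 0.0, -0.66], [0.0, 0.0, 0.01]]
[[-0.0, 0.0, -0.66], [0.0, 0.0, 0.01]]
```

drive_tool(increments=[[[0,0,-0.6],[0,0,0]],[[0,0,-0.8],[0,0,0]],[[0,0,-0.8],[0,0,0]],[[0,0,0],[0,0,0]]])

```text
t: 4.92
eef_pos: [520.4, -283.7, 90.3]
tcp_rot: [3.137, -0.003, 0.413]
ft_force: [0.6, -0.9, -0.9]
opening: 0.294
```

```bash
python3 plan.py 572 -75 80 0 10
```

```text
now [ 520.4 -283.7   90.3] [ 3.137e+00 -3.000e-03  4.130e-01] F [ 0.6 -0.9 -0.9] op 0.294 t 4.92
n 10
[[0.44, -0.57, 0.03], [0.01, -0.0, 0.52]]
[[0.41, -0.59, 0.03], [0.01, -0.0, 0.52]]
[[0.39, -0.6, 0.03], [0.01, -0.0, 0.52]]
[[0.36, -0.62, 0.03], [0.01, -0.0, 0.52]]
[[0.34, -0.63, 0.03], [0.01, -0.0, 0.52]]
[[0.31, -0.65, 0.03], [0.01, -0.0, 0.52]]
[[0.28, -0.66, 0.03], [0.01, -0.0, 0.52]]
[[0.26, -0.67, 0.03], [0.01, -0.0, 0.52]]
[[0.23, -0.68, 0.03], [0.01, -0.0, 0.52]]
[[0.2, -0.69, 0.03], [0.01, -0.0, 0.52]]
```

drive_tool(increments=[[[0.44,-0.57,0],[0,0,0.52]],[[0.41,-0.59,0],[0,0,0.52]],[[0.39,-0.6,0],[0,0,0.52]],[[0.36,-0.62,0],[0,0,0.52]],[[0.34,-0.63,0],[0,0,0.52]]])

```text
t: 5.33
eef_pos: [544.5, -177.3, 85.7]
tcp_rot: [-3.141, 0.001, 0.203]
ft_force: [1.2, 0.5, -1.8]
opening: 0.298
```

drive_tool(increments=[[[0.31,-0.65,0],[0,0,0.52]],[[0.28,-0.66,0],[0,0,0.52]],[[0.26,-0.67,0],[0,0,0.52]],[[0.23,-0.68,0],[0,0,0.52]],[[0.2,-0.69,0],[0,0,0.52]]])

```text
t: 5.75
eef_pos: [570.5, -72.6, 85.7]
tcp_rot: [-3.141, 0.001, -0.005]
ft_force: [0.0, -0.2, -2.2]
opening: 0.295
```

drive_tool(increments=[[[0,0,0],[0,0,0]],[[0,0,0],[0,0,0]]])

```text
t: 5.92
eef_pos: [570.5, -72.9, 85.8]
tcp_rot: [-3.142, 0.001, -0.0]
ft_force: [0.5, -0.1, -1.6]
opening: 0.294
```

```bash
python3 plan.py 572 -75 42 0; python3 - <<'E'
from h import *
p=env.read_camera("side"); crop(p,(220,130,400,290),4,"side2c.png")
p=env.read_camera("top"); crop(p,(245,125,325,245),5,"top2c.png")
E
```

```text
now [570.5 -72.9  85.8] [-3.142e+00  1.000e-03 -0.000e+00] F [ 0.5 -0.1 -1.6] op 0.294 t 5.92
n 2
[[0.03, 0.04, 0.73], [-0.0, 0.01, -0.0]]
[[0.03, 0.04, 0.73], [-0.0, 0.01, -0.0]]
```

View pics/side2c.png

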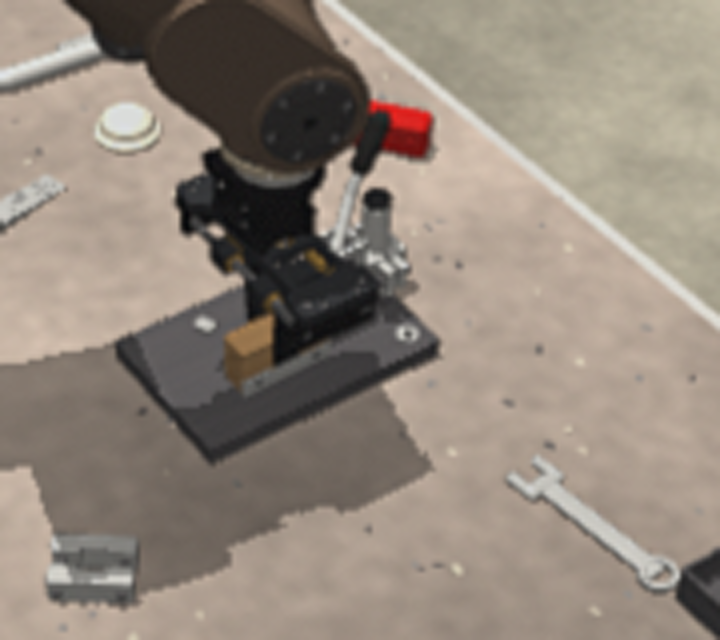

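View pics/top2c.png

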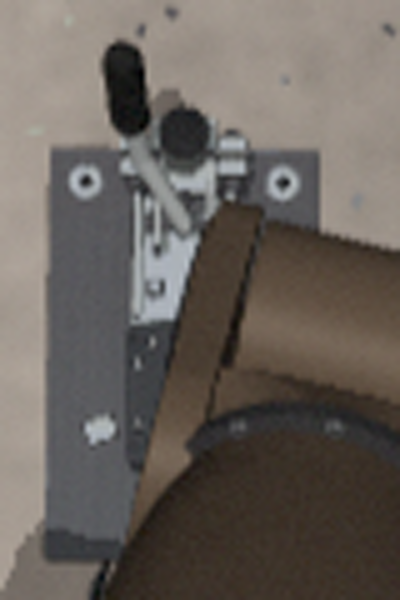

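drive_tool(increments=[[[0.05,0.1,0.7],[0,0,0]],[[0,0,0.6],[0,0,0]],[[0,0,0],[0,0,0]]])

```text
t: 6.27
eef_pos: [570.5, -77.5, 44.7]
tcp_rot: [-3.141, 0.004, -0.004]
ft_force: [-0.7, 0.6, -1.7]
opening: 0.295
```

drive_tool(increments=[[[0,0,0.15],[0,0,0]],[[0,0,0],[0,0,0]],[[0,0,0],[0,0,0]]])

```text
t: 6.52
eef_pos: [572.4, -77.1, 43.6]
tcp_rot: [3.141, -0.001, -0.003]
ft_force: [-0.6, 0.2, -2.3]
opening: 0.296
```

drive_tool(increments=[[[0,0,0.05],[0,0,0]],[[0,0,0],[0,0,0]],[[0,0,0],[0,0,0]]])

```text
t: 6.77
eef_pos: [572.3, -76.7, 41.9]
tcp_rot: [3.141, -0.001, -0.003]
ft_force: [0.4, 0.2, -1.4]
opening: 0.293
```

```bash
python3 plan.py 572 -75 42 0; python3 - <<'E'
from h import *
p=env.read_camera("side"); crop(p,(240,180,360,260),6,"side3c.png")
E
```

```text
now [572.3 -76.7  41.9] [ 3.141e+00 -1.000e-03 -3.000e-03] F [ 0.4  0.2 -1.4] op 0.293 t 6.77
n 1
[[-0.01, -0.06, -0.0], [0.0, -0.01, -0.03]]
```

View pics/side3c.png

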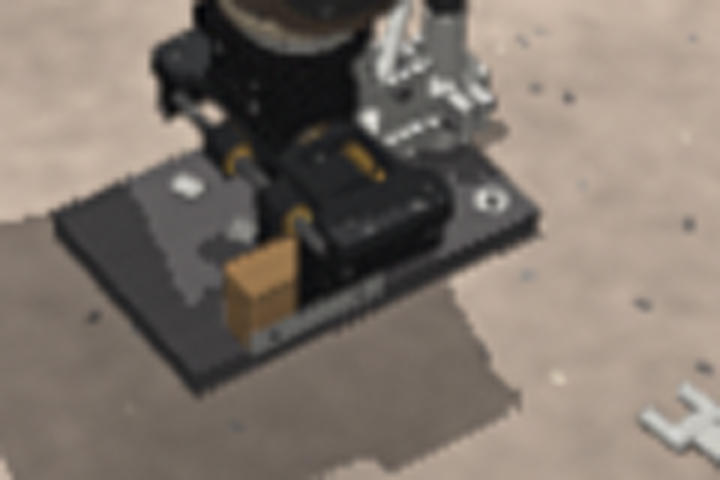

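drive_tool(increments=[[[0,-0.3,0],[0,0,0]],[[0,-0.4,0],[0,0,0]],[[0,-0.4,0],[0,0,0]],[[0,-0.4,0],[0,0,0]],[[0,-0.4,0],[0,0,0]]])

```text
t: 7.23
eef_pos: [572.2, -18.0, 41.5]
tcp_rot: [3.142, 0.0, -0.002]
ft_force: [0.2, 0.4, -0.8]
opening: 0.295
```

drive_tool(increments=[[[0,-0.4,0],[0,0,0]],[[0,-0.4,0],[0,0,0]],[[0,-0.4,0],[0,0,0]],[[0,-0.4,0],[0,0,0]],[[0,-0.4,0],[0,0,0]]])

```text
t: 7.65
eef_pos: [572.4, 41.5, 41.5]
tcp_rot: [3.141, -0.0, -0.002]
ft_force: [-0.4, -0.0, -1.3]
opening: 0.293
```

```bash
python3 plan.py; python3 - <<'E'
from h import *
p=env.read_camera("side"); crop(p,(220,170,340,250),6,"side4c.png")
p=env.read_camera("top"); crop(p,(225,150,325,250),6,"top4c.png")
E
```

```text
now [572.4  41.5  41.5] [ 3.141e+00 -0.000e+00 -2.000e-03] F [-0.4 -0.  -1.3] op 0.293 t 7.65
```

View pics/side4c.png

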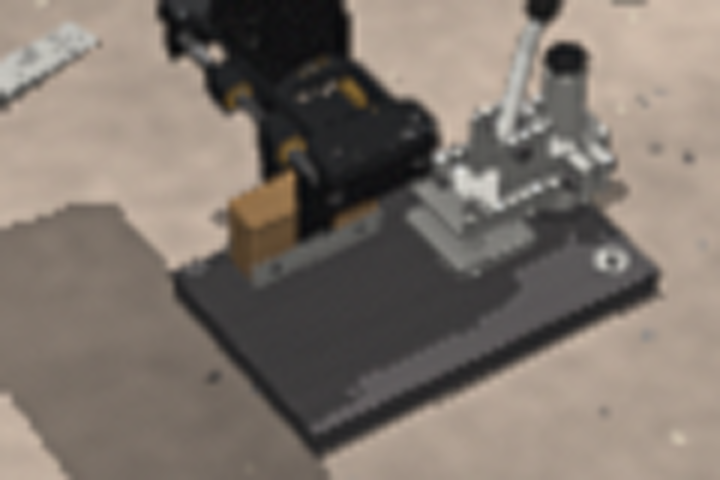

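View pics/top4c.png

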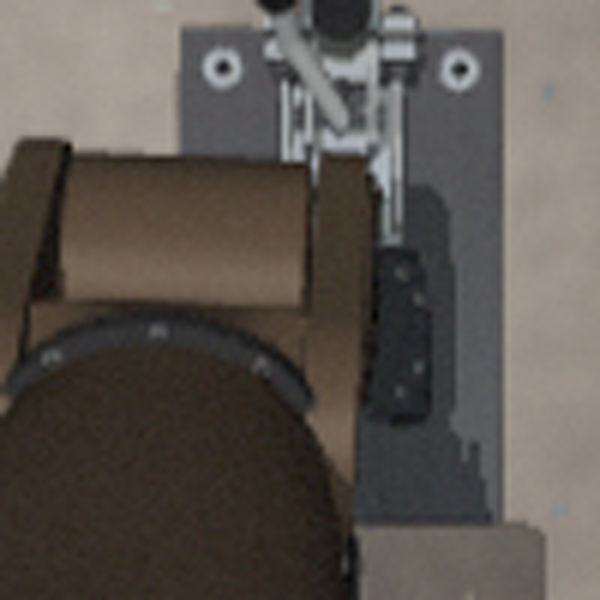

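drive_tool(increments=[[[0,-0.3,0],[0,0,0]],[[0,-0.3,0],[0,0,0]],[[0,-0.3,0],[0,0,0]],[[0,-0.3,0],[0,0,0]],[[0,-0.3,0],[0,0,0]]])

```text
t: 8.17
eef_pos: [572.6, 86.1, 41.5]
tcp_rot: [3.142, -0.0, -0.003]
ft_force: [-0.7, -1.5, -0.1]
opening: 0.292
```

```bash
python3 plan.py; python3 - <<'E'
from h import *
p=env.read_camera("side"); print(back(p,[[252.5,214.7]],25)); crop(p,(200,150,320,240),6,"side5c.png")
E
```

```text
now [572.6  86.1  41.5] [ 3.142e+00 -0.000e+00 -3.000e-03] F [-0.7 -1.5 -0.1] op 0.292 t 8.17
[[510.1856852   49.80946931  25.        ]]
```

View pics/side5c.png

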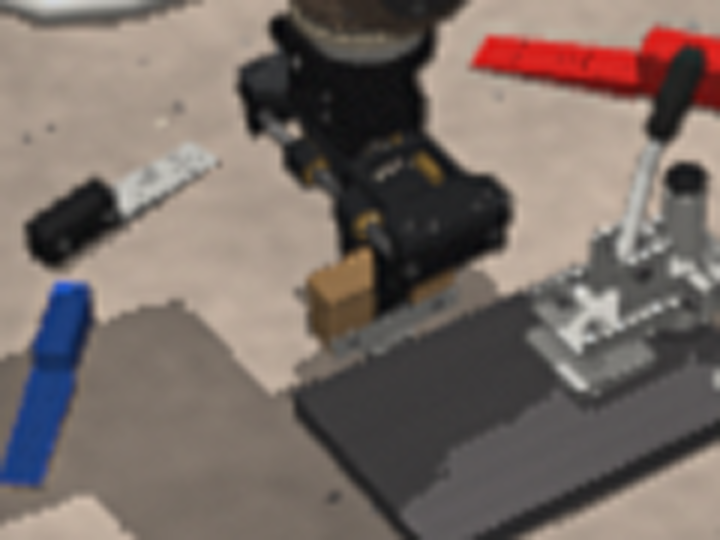

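drive_tool(increments=[[[0,0,-0.8],[0,0,0]],[[0,0.5,-0.8],[0,0,0]],[[0,0.9,0],[0,0,0]],[[0,0.9,0],[0,0,0]],[[0,0.9,0],[0,0,0]]])

```text
t: 8.63
eef_pos: [572.4, -11.4, 90.1]
tcp_rot: [3.141, -0.001, -0.002]
ft_force: [0.8, -0.1, -1.9]
opening: 0.292
```

drive_tool(increments=[[[0,0.9,0],[0,0,0]],[[0,0.9,0],[0,0,0]],[[0,0.9,0],[0,0,0]],[[0,0.9,0],[0,0,0]],[[0,0.9,0],[0,0,0]]])

```text
t: 9.05
eef_pos: [571.9, -146.9, 89.5]
tcp_rot: [3.142, 0.0, -0.003]
ft_force: [0.1, 0.2, -1.3]
opening: 0.293
```

drive_tool(increments=[[[0,0.8,0],[0,0,0]],[[0,0,0],[0,0,0]],[[0,0,0],[0,0,0]]])

```text
t: 9.3
eef_pos: [571.7, -170.6, 89.4]
tcp_rot: [-3.142, 0.0, -0.005]
ft_force: [0.3, 1.1, -2.2]
opening: 0.289
```

```bash
python3 plan.py 560 -172 22 0; python3 - <<'E'
from h import *
p=env.read_camera("side"); crop(p,(200,150,340,250),5,"side6c.png")
p=env.read_camera("top"); crop(p,(205,130,325,250),5,"top6c.png")
E
```

```text
now [ 571.7 -170.6   89.4] [-3.142  0.    -0.005] F [ 0.3  1.1 -2.2] op 0.289 t 9.3
n 3
[[-0.13, 0.02, 0.75], [-0.0, 0.0, -0.02]]
[[-0.13, 0.02, 0.75], [-0.0, 0.0, -0.02]]
[[-0.13, 0.02, 0.75], [-0.0, 0.0, -0.02]]
```

View pics/side6c.png

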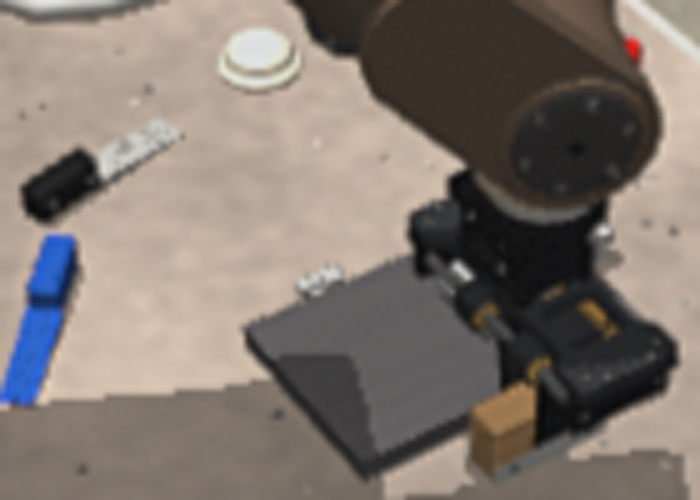

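View pics/top6c.png

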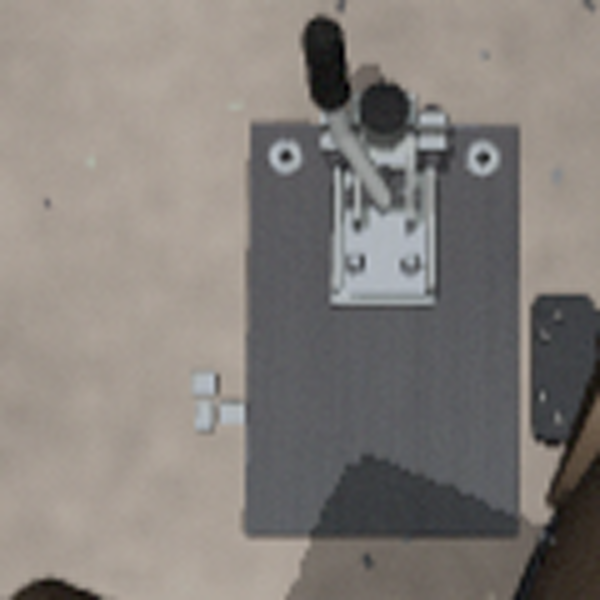

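Three chips now lie on the ledge left of the plate, at top-crop pixels (205,383), (205,415) and (232,412), and the plate is clear. Now I'll set the block down.

drive_tool(increments=[[[-0.1,0,0.75],[0,0,0]],[[-0.1,0,0.75],[0,0,0]],[[-0.1,0,0.6],[0,0,0]],[[0,0,0.12],[0,0,0]],[[0,0,0],[0,0,0]]])

```text
t: 9.82
eef_pos: [562.5, -168.5, 22.2]
tcp_rot: [-3.141, 0.002, -0.001]
ft_force: [0.5, -0.3, -0.7]
opening: 0.292
```

```bash
python3 plan.py 560 -172 20.5 0
```

```text
now [ 562.5 -168.5   22.2] [-3.141e+00  2.000e-03 -1.000e-03] F [ 0.5 -0.3 -0.7] op 0.292 t 9.82
n 1
[[-0.08, 0.12, 0.06], [-0.01, 0.03, -0.02]]
```

drive_tool(increments=[[[0,0,0.03],[0,0,0]],[[0,0,0.03],[0,0,0]],[[0,0,0],[0,0,0]],[[0,0,0],[0,0,0]]])

```text
t: 10.15
eef_pos: [563.3, -169.8, 21.8]
tcp_rot: [3.141, -0.001, -0.002]
ft_force: [0.1, -0.4, -1.5]
opening: 0.289
```

drive_tool(increments=[[[0,0,0.03],[0,0,0]],[[0,0,0.02],[0,0,0]],[[0,0,0],[0,0,0]],[[0,0,0],[0,0,0]]])

```text
t: 10.48
eef_pos: [563.2, -169.8, 20.5]
tcp_rot: [3.141, -0.001, -0.003]
ft_force: [-0.9, 1.5, 7.1]
opening: 0.294
```

```bash
python3 plan.py
```

```text
now [ 563.2 -169.8   20.5] [ 3.141e+00 -1.000e-03 -3.000e-03] F [-0.9  1.5  7.1] op 0.294 t 10.48
```

Contact with the ledge: Fz is +7 N. Opening the jaws.

drive_tool(increments=[[[0,0,0],[0,0,0]],[[0,0,0],[0,0,0]],[[0,0,0],[0,0,0]],[[0,0,0],[0,0,0]],[[0,0,0],[0,0,0]]], jaw=1)

```text
t: 10.9
eef_pos: [562.9, -169.7, 19.6]
tcp_rot: [3.142, 0.0, -0.003]
ft_force: [0.7, -0.1, 0.2]
opening: 0.584
```

drive_tool(increments=[[[0,0,0],[0,0,0]],[[0,0,0],[0,0,0]],[[0,0,0],[0,0,0]],[[0,0,0],[0,0,0]],[[0,0,-0.5],[0,0,0]]])

```text
t: 11.32
eef_pos: [561.8, -169.3, 32.8]
tcp_rot: [-3.14, 0.003, -0.003]
ft_force: [-1.0, -0.3, -0.2]
opening: 0.937
```

drive_tool(increments=[[[0,0,-1],[0,0,0]],[[0,0,-1],[0,0,0]],[[0,0,-1],[0,0,0]],[[0,0,-1],[0,0,0]],[[0,0,-1],[0,0,0]]])

```text
t: 11.73
eef_pos: [562.6, -169.6, 186.2]
tcp_rot: [3.142, 0.0, -0.003]
ft_force: [0.0, -0.0, -0.4]
opening: 0.999
```

```bash
python3 plan.py 473 266 150 0.287; python3 - <<'E'
from h import *
p=env.read_camera("side"); crop(p,(220,150,380,280),4,"side7c.png")
E
```

```text
now [ 562.6 -169.6  186.2] [ 3.142e+00  0.000e+00 -3.000e-03] F [ 0.  -0.  -0.4] op 0.999 t 11.73
n 15
[[-0.2, -0.97, 0.08], [0.0, 0.0, -0.24]]
[[-0.18, -0.97, 0.08], [0.0, 0.0, -0.24]]
[[-0.16, -0.97, 0.08], [0.0, 0.0, -0.24]]
[[-0.15, -0.98, 0.08], [0.0, 0.0, -0.24]]
[[-0.13, -0.98, 0.08], [0.0, 0.0, -0.24]]
[[-0.11, -0.98, 0.08], [0.0, 0.0, -0.24]]
[[-0.09, -0.98, 0.08], [0.0, 0.0, -0.24]]
[[-0.07, -0.99, 0.08], [0.0, 0.0, -0.24]]
[[-0.05, -0.99, 0.08], [0.0, 0.0, -0.24]]
[[-0.03, -0.99, 0.08], [0.0, 0.0, -0.24]]
[[-0.01, -0.99, 0.08], [0.0, 0.0, -0.24]]
[[0.01, -0.99, 0.08], [0.0, 0.0, -0.24]]
[[0.03, -0.99, 0.08], [0.0, 0.0, -0.24]]
[[0.04, -0.99, 0.08], [0.0, 0.0, -0.24]]
[[0.06, -0.99, 0.08], [0.0, 0.0, -0.24]]
```

View pics/side7c.png

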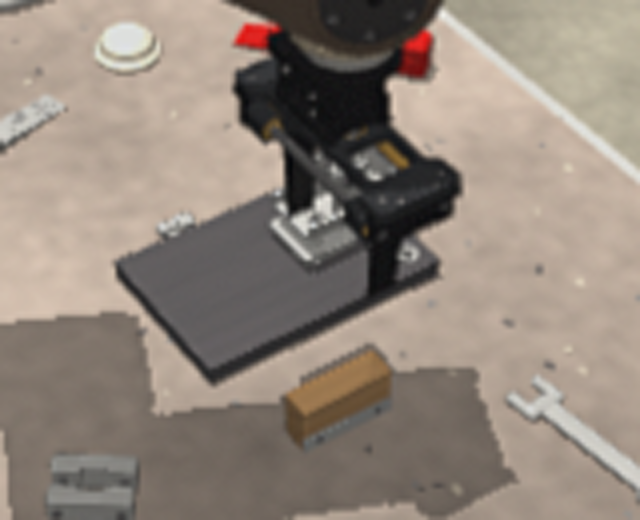

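drive_tool(increments=[[[-0.2,-0.97,0],[0,0,-0.24]],[[-0.18,-0.97,0],[0,0,-0.24]],[[-0.16,-0.97,0],[0,0,-0.24]],[[-0.15,-0.98,0],[0,0,-0.24]],[[-0.13,-0.98,0],[0,0,-0.24]]])

```text
t: 12.2
eef_pos: [532.6, -23.3, 184.5]
tcp_rot: [3.141, -0.0, 0.094]
ft_force: [-0.0, 0.4, 0.7]
opening: 0.999
```

drive_tool(increments=[[[-0.11,-0.98,0],[0,0,-0.24]],[[-0.09,-0.98,0],[0,0,-0.24]],[[-0.07,-0.99,0],[0,0,-0.24]],[[-0.05,-0.99,0],[0,0,-0.24]],[[-0.03,-0.99,0],[0,0,-0.24]]])

```text
t: 12.62
eef_pos: [502.7, 122.1, 184.5]
tcp_rot: [3.141, -0.0, 0.19]
ft_force: [1.4, 0.0, -0.1]
opening: 1.001
```

drive_tool(increments=[[[-0.01,-0.99,0.2],[0,0,-0.24]],[[0.01,-0.99,0.2],[0,0,-0.24]],[[0.03,-0.99,0.2],[0,0,-0.24]],[[0.04,-0.99,0.2],[0,0,-0.24]],[[0.06,-0.99,0.2],[0,0,-0.24]]])

```text
t: 13.03
eef_pos: [472.9, 267.7, 154.2]
tcp_rot: [3.142, -0.0, 0.286]
ft_force: [0.1, -0.1, 0.2]
opening: 0.999
```

drive_tool(increments=[[[0,0,0],[0,0,0]],[[0,0,0],[0,0,0]]])

```text
t: 13.2
eef_pos: [472.8, 267.4, 154.0]
tcp_rot: [3.141, 0.001, 0.288]
ft_force: [0.2, 0.5, 0.2]
opening: 0.999
```

```bash
python3 plan.py 473 265 6 0.287; python3 - <<'E'
from h import *
p=env.read_camera("side"); crop(p,(160,120,320,240),5,"side8c.png")
for t in ("gauge","gauge_tip"): print(t,[( [round(float(x)) for x in d["point"]],round(d["score"],2)) for d in env.tip_of(t,p)])
q=env.read_camera("top"); crop(q,(130,130,330,270),4,"top8c.png")
import pickle; pickle.dump(q,open("top8.pkl","wb"))
for t in ("gauge","gauge_tip"): print(t,[( [round(float(x)) for x in d["point"]],round(d["score"],2)) for d in env.tip_of(t,q)])
L=[[-30,12,30],[30,12,30],[30,-12,30],[-30,-12,30],[110,12.5,2.5],[110,-12.5,2.5]]
print(((proj(p,tf(471.8,265.6,.287,L))-[160,120])*5).round())
E
```

```text
now [472.8 267.4 154. ] [3.141e+00 1.000e-03 2.880e-01] F [0.2 0.5 0.2] op 0.999 t 13.2
n 5
[[-0.0, 0.02, 0.99], [0.0, 0.0, 0.0]]
[[-0.0, 0.02, 0.99], [0.0, 0.0, 0.0]]
[[-0.0, 0.02, 0.99], [0.0, 0.0, 0.0]]
[[-0.0, 0.02, 0.99], [0.0, 0.0, 0.0]]
[[-0.0, 0.02, 0.99], [0.0, 0.0, 0.0]]
gauge [([863, 167, 0], 0.86), ([285, 312, 0], 0.7), ([470, 264, -1], 0.59), ([421, 189, -1], 0.51)]
gauge_tip [([349, 99, -2], 0.7), ([276, 462, 3], 0.67), ([768, 286, 2], 0.63), ([576, 298, -3], 0.58)]
gauge [([863, 171, 1], 0.77), ([426, 183, 3], 0.76), ([471, 264, 2], 0.67), ([286, 313, 1], 0.53), ([716, -309, 0], 0.45)]
gauge_tip [([346, 104, -1], 0.75), ([580, 296, -2], 0.65), ([773, 290, -2], 0.62)]
[[217. 328.]
 [278. 287.]
 [302. 300.]
 [241. 343.]
 [358. 262.]
 [382. 276.]]
```

View pics/side8c.png

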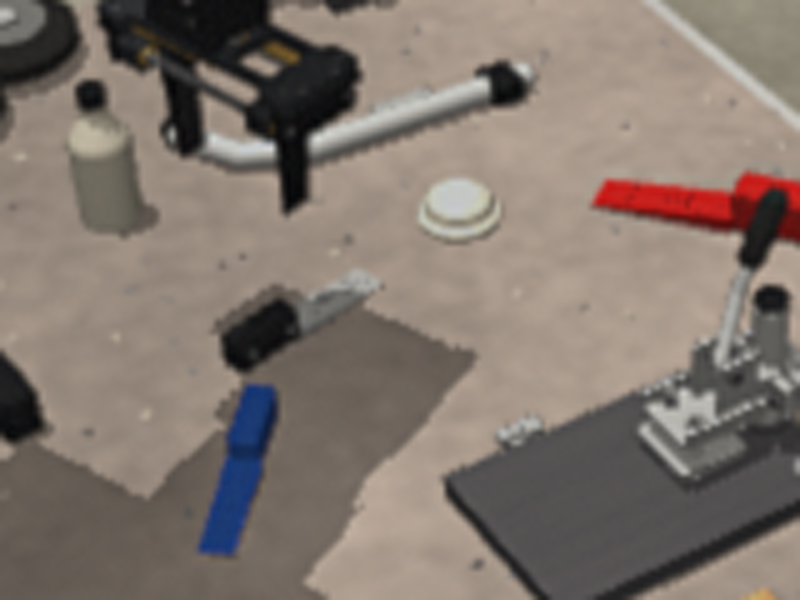

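View pics/top8c.png

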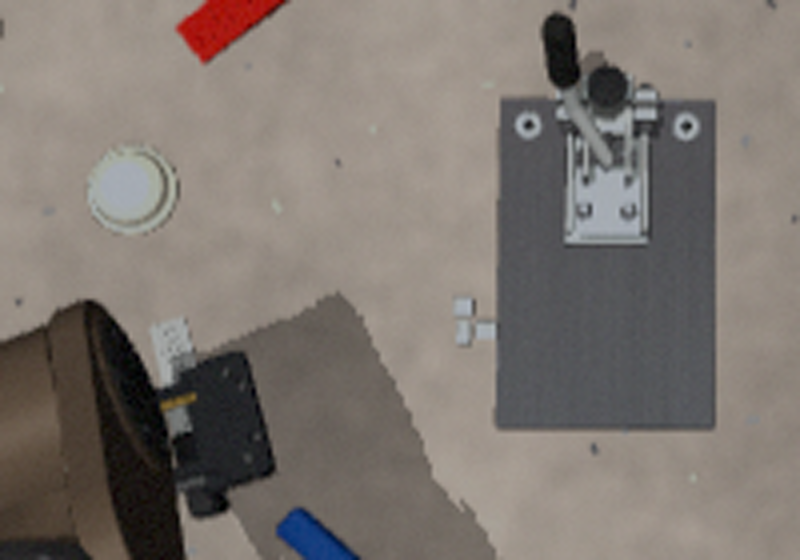

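drive_tool(increments=[[[-0.05,0.06,0.98],[0,0,0]],[[0,0,0.98],[0,0,0]],[[0,0,0.98],[0,0,0]],[[0,0,0.98],[0,0,0]],[[0,0,0.98],[0,0,0]]], jaw=0.3)

```text
t: 13.92
eef_pos: [472.9, 263.6, 6.6]
tcp_rot: [3.142, -0.001, 0.284]
ft_force: [0.3, -0.5, 0.5]
opening: 0.705
```

drive_tool(increments=[[[0,0,0],[0,0,0]],[[0,0,0],[0,0,0]],[[0,0,0],[0,0,0]]])

```text
t: 14.17
eef_pos: [473.3, 264.1, 8.9]
tcp_rot: [-3.142, -0.001, 0.285]
ft_force: [-0.1, 0.7, 0.9]
opening: 0.651
```

```bash
python3 plan.py; python3 - <<'E'
from h import *
p=env.read_camera("side"); crop(p,(160,120,320,240),5,"side9c.png")
E
```

```text
now [473.3 264.1   8.9] [-3.142e+00 -1.000e-03  2.850e-01] F [-0.1  0.7  0.9] op 0.651 t 14.17
```

View pics/side9c.png

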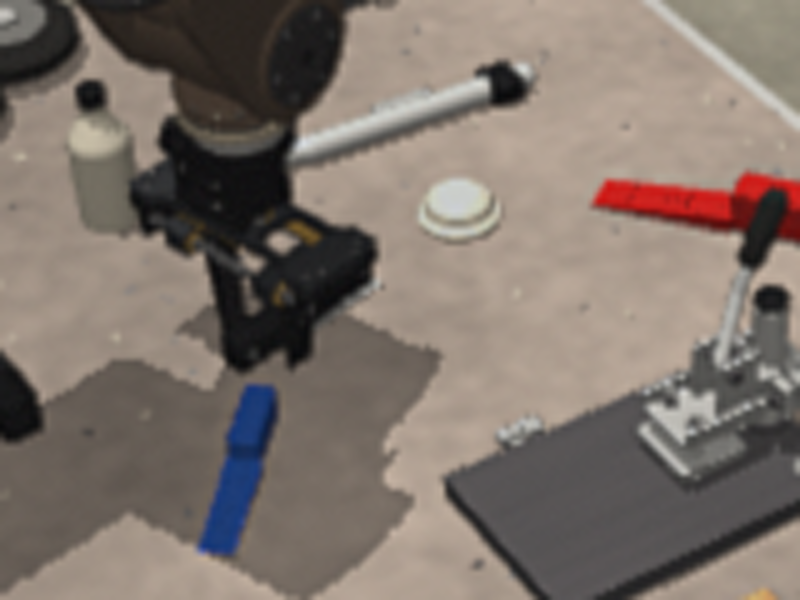

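Fingers are straddling the handle. Closing.

drive_tool(increments=[[[0,0,0],[0,0,0]],[[0,0,0],[0,0,0]],[[0,0,0],[0,0,0]],[[0,0,0],[0,0,0]],[[0,0,0],[0,0,0]]], jaw=-1)

```text
t: 14.63
eef_pos: [472.6, 264.3, 7.9]
tcp_rot: [3.142, -0.001, 0.285]
ft_force: [1.0, 0.2, 0.9]
opening: 0.353
```

drive_tool(increments=[[[0,0,0],[0,0,0]],[[0,0,0],[0,0,0]],[[0,0,0],[0,0,0]],[[0,0,0],[0,0,0]]])

```text
t: 14.97
eef_pos: [472.6, 264.3, 7.7]
tcp_rot: [-3.142, -0.0, 0.285]
ft_force: [-1.2, 1.7, 3.4]
opening: 0.252
```

```bash
python3 plan.py
```

```text
now [472.6 264.3   7.7] [-3.142 -0.     0.285] F [-1.2  1.7  3.4] op 0.252 t 14.97
```

drive_tool(increments=[[[0,0,-0.5],[0,0,0]],[[0,0,-0.8],[0,0,0]],[[0,0,-0.8],[0,0,0]],[[0,0,-0.6],[0,0,0]],[[0,0,0],[0,0,0]]])

```text
t: 15.38
eef_pos: [473.7, 264.7, 91.4]
tcp_rot: [-3.141, -0.004, 0.286]
ft_force: [0.5, -0.2, -1.6]
opening: 0.248
```

```bash
python3 plan.py 478 -9 90 -0.002 10
```

```text
now [473.7 264.7  91.4] [-3.141 -0.004  0.286] F [ 0.5 -0.2 -1.6] op 0.248 t 15.38
n 10
[[-0.24, 0.88, 0.0], [-0.0, -0.01, 0.36]]
[[-0.22, 0.89, 0.0], [-0.0, -0.01, 0.36]]
[[-0.19, 0.89, 0.0], [-0.0, -0.01, 0.36]]
[[-0.17, 0.9, 0.0], [-0.0, -0.01, 0.36]]
[[-0.14, 0.9, 0.0], [-0.0, -0.01, 0.36]]
[[-0.11, 0.91, 0.0], [-0.0, -0.01, 0.36]]
[[-0.09, 0.91, 0.0], [-0.0, -0.01, 0.36]]
[[-0.06, 0.91, 0.0], [-0.0, -0.01, 0.36]]
[[-0.04, 0.91, 0.0], [-0.0, -0.01, 0.36]]
[[-0.01, 0.91, 0.0], [-0.0, -0.01, 0.36]]
```

drive_tool(increments=[[[-0.24,0.88,0],[0,0,0.36]],[[-0.22,0.89,0],[0,0,0.36]],[[-0.19,0.89,0],[0,0,0.36]],[[-0.17,0.9,0],[0,0,0.36]],[[-0.14,0.9,0],[0,0,0.36]]])

```text
t: 15.8
eef_pos: [474.0, 126.0, 87.6]
tcp_rot: [3.141, 0.001, 0.14]
ft_force: [0.4, 0.2, -1.4]
opening: 0.25
```

drive_tool(increments=[[[-0.11,0.91,0],[0,0,0.36]],[[-0.09,0.91,0],[0,0,0.36]],[[-0.06,0.91,0],[0,0,0.36]],[[-0.04,0.91,0],[0,0,0.36]],[[-0.01,0.91,0],[0,0,0.36]]])

```text
t: 16.22
eef_pos: [476.3, -11.0, 87.6]
tcp_rot: [-3.142, 0.001, -0.004]
ft_force: [0.0, -0.4, -1.2]
opening: 0.247
```

drive_tool(increments=[[[0,0,0],[0,0,0]],[[0,0,0],[0,0,0]]])

```text
t: 16.38
eef_pos: [476.5, -10.6, 87.8]
tcp_rot: [-3.141, 0.001, -0.005]
ft_force: [-0.8, -0.1, -1.1]
opening: 0.252
```

```bash
python3 plan.py 478 -9 30 -0.002; python3 - <<'E'
from h import *
p=env.read_camera("side"); crop(p,(200,130,360,250),5,"side10c.png")
q=env.read_camera("top"); crop(q,(225,130,325,250),5,"top10c.png")
import pickle; pickle.dump((p,q),open("s10.pkl","wb"))
for c in (p,q):
  for t in ("gauge_tip",): print(t,[( [round(float(x)) for x in d["point"]],round(d["score"],2)) for d in env.tip_of(t,c)])
E
```

```text
now [476.5 -10.6  87.8] [-3.141e+00  1.000e-03 -5.000e-03] F [-0.8 -0.1 -1.1] op 0.252 t 16.38
n 2
[[0.03, -0.03, 0.96], [-0.0, 0.01, -0.02]]
[[0.03, -0.03, 0.96], [-0.0, 0.01, -0.02]]
gauge_tip [([282, 460, 4], 0.8), ([772, 284, 0], 0.72), ([450, 472, -3], 0.66), ([584, -10, 75], 0.55), ([348, 102, -2], 0.52)]
gauge_tip [([279, 461, 0], 0.74), ([772, 289, -3], 0.61), ([587, -9, 81], 0.41)]
```

View pics/side10c.png

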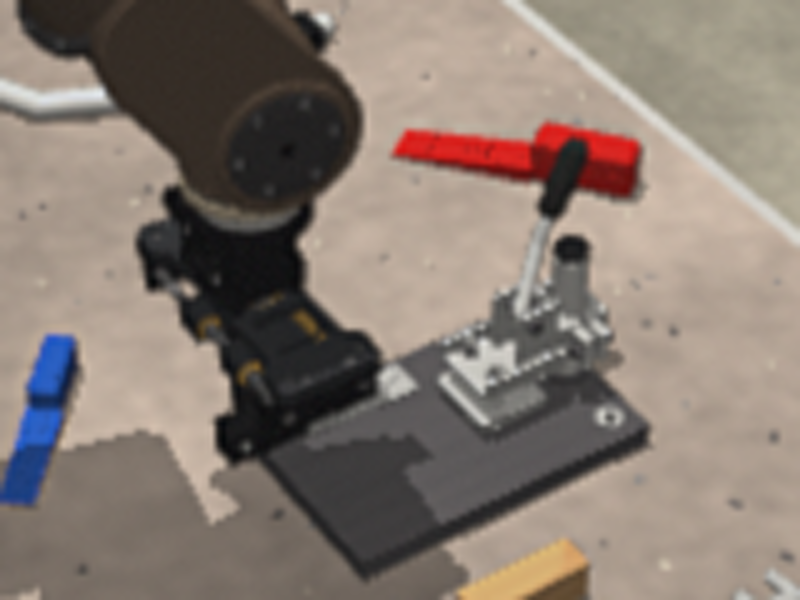

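View pics/top10c.png

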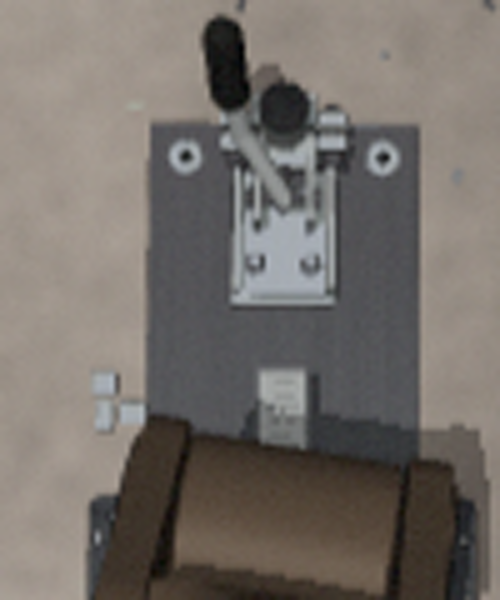

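```bash
python3 - <<'E'
from h import *
import pickle; p,q=pickle.load(open("s10.pkl","rb"))
f=lambda a,b:[225+(a+.5)/5-.5,130+(b+.5)/5-.5]
print(back(q,[f(258,370),f(306,370),f(259,440),f(307,440)],83).round(1)); print(back(q,[f(231,302),f(335,302)],35).round(1))
E
```

```text
[[586.3   4.   83. ]
 [586.4 -21.1  83. ]
 [549.5   3.2  83. ]
 [549.7 -21.8  83. ]]
[[629.6  19.6  35. ]
 [629.9 -37.1  35. ]]
```

drive_tool(increments=[[[0,0,0.95],[0,0,0]],[[0,0,0.9],[0,0,0]],[[0,0,0],[0,0,0]],[[0,0,0],[0,0,0]]])

```text
t: 16.92
eef_pos: [476.3, -8.9, 32.6]
tcp_rot: [-3.141, 0.003, -0.001]
ft_force: [0.2, -0.5, -1.0]
opening: 0.252
```

drive_tool(increments=[[[0,0,0.05],[0,0,0]],[[0,0,0],[0,0,0]],[[0,0,0],[0,0,0]]])

```text
t: 17.17
eef_pos: [477.4, -9.6, 32.7]
tcp_rot: [3.141, -0.002, -0.002]
ft_force: [-0.0, -0.5, -0.7]
opening: 0.249
```

drive_tool(increments=[[[0,0,0.04],[0,0,0]],[[0,0,0],[0,0,0]],[[0,0,0],[0,0,0]]])

```text
t: 17.42
eef_pos: [477.0, -9.7, 30.7]
tcp_rot: [3.141, -0.001, -0.003]
ft_force: [0.0, 0.4, -1.9]
opening: 0.248
```

drive_tool(increments=[[[0,0,0.04],[0,0,0]],[[0,0,0],[0,0,0]],[[0,0,0],[0,0,0]]])

```text
t: 17.67
eef_pos: [476.8, -9.7, 29.2]
tcp_rot: [3.142, 0.0, -0.003]
ft_force: [-0.5, 0.5, -1.4]
opening: 0.253
```

drive_tool(increments=[[[0,0,0.03],[0,0,0]],[[0,0,0],[0,0,0]],[[0,0,0],[0,0,0]]])

```text
t: 17.92
eef_pos: [476.9, -9.6, 28.2]
tcp_rot: [3.142, 0.0, -0.003]
ft_force: [0.5, 0.8, -0.6]
opening: 0.251
```

drive_tool(increments=[[[0,0,0.02],[0,0,0]],[[0,0,0],[0,0,0]],[[0,0,0],[0,0,0]]])

```text
t: 18.17
eef_pos: [476.9, -9.7, 27.7]
tcp_rot: [3.142, -0.0, -0.003]
ft_force: [-0.0, -0.5, -0.6]
opening: 0.247
```

drive_tool(increments=[[[0,0,0.02],[0,0,0]],[[0,0,0],[0,0,0]],[[0,0,0],[0,0,0]]])

```text
t: 18.42
eef_pos: [477.0, -9.5, 27.5]
tcp_rot: [3.142, -0.001, -0.002]
ft_force: [-2.3, 1.0, 6.7]
opening: 0.248
```

drive_tool(increments=[[[0,0,-0.01],[0,0,0]],[[0.3,0,0],[0,0,0]],[[0.3,0,0],[0,0,0]],[[0.3,0,0],[0,0,0]],[[0.3,0,0],[0,0,0]]])

```text
t: 18.83
eef_pos: [512.2, -9.6, 27.7]
tcp_rot: [-3.141, 0.003, -0.003]
ft_force: [-7.2, 1.1, 11.2]
opening: 0.254
```

drive_tool(increments=[[[0,0,0],[0,0,0]],[[0,0,0],[0,0,0]],[[0,0,0],[0,0,0]]])

```text
t: 19.08
eef_pos: [513.7, -9.9, 27.7]
tcp_rot: [3.141, -0.002, -0.003]
ft_force: [3.3, 0.4, 4.0]
opening: 0.251
```

```bash
python3 plan.py; python3 - <<'E'
from h import *
p=env.read_camera("side"); crop(p,(240,160,360,250),6,"side11c.png")
q=env.read_camera("top"); crop(q,(225,130,325,250),5,"top11c.png")
f=lambda a,b:[225+(a+.5)/5-.5,130+(b+.5)/5-.5]
E
```

```text
now [513.7  -9.9  27.7] [ 3.141e+00 -2.000e-03 -3.000e-03] F [3.3 0.4 4. ] op 0.251 t 19.08
```

View pics/side11c.png

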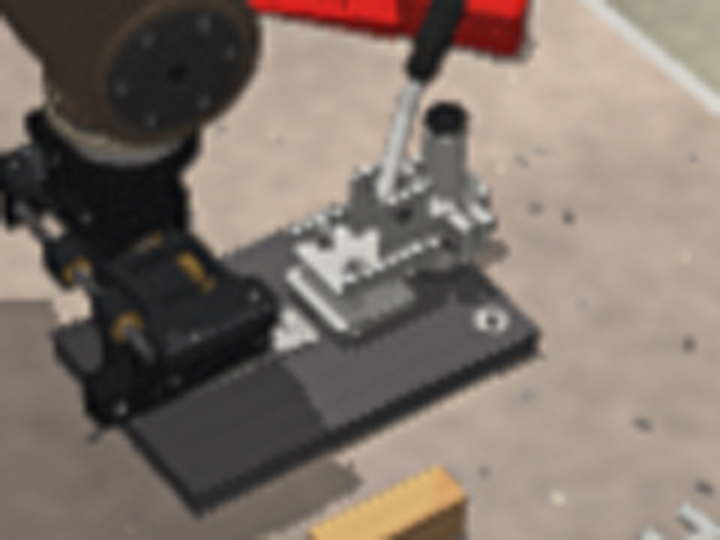

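View pics/top11c.png

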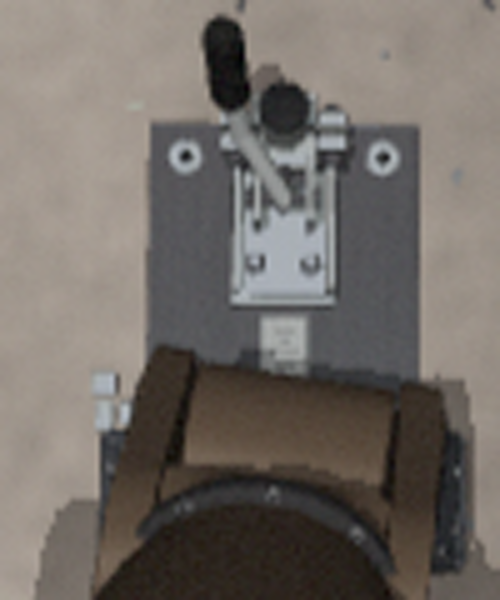

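drive_tool(increments=[[[0.2,0,0],[0,0,0]],[[0.2,0,0],[0,0,0]],[[0.2,0,0],[0,0,0]],[[0.1,0,0],[0,0,0]],[[0,0,0],[0,0,0]]])

```text
t: 19.6
eef_pos: [532.0, -9.6, 27.7]
tcp_rot: [-3.141, 0.004, -0.002]
ft_force: [-8.1, 0.4, 14.5]
opening: 0.251
```

drive_tool(increments=[[[0.05,0,0],[0,0,0]],[[0.05,0,0],[0,0,0]],[[0,0,0],[0,0,0]]])

```text
t: 19.85
eef_pos: [534.3, -9.5, 27.6]
tcp_rot: [-3.141, 0.005, -0.002]
ft_force: [-9.9, 0.4, 15.4]
opening: 0.251
```

drive_tool(increments=[[[0,0,0],[0,0,0]]])

```text
t: 19.93
eef_pos: [534.4, -9.5, 27.6]
tcp_rot: [-3.141, 0.005, -0.002]
ft_force: [-10.7, -0.0, 15.9]
opening: 0.253
```

drive_tool(increments=[[[0,0,0],[0,0,0]]])

```text
t: 20.02
eef_pos: [534.4, -9.5, 27.7]
tcp_rot: [-3.141, 0.005, -0.002]
ft_force: [-10.1, 0.4, 15.3]
opening: 0.251
```

drive_tool(increments=[[[0,0,-0.015],[0,0,0]],[[0,0,0],[0,0,0]],[[0,0,0],[0,0,0]]])

```text
t: 20.27
eef_pos: [535.8, -9.7, 27.7]
tcp_rot: [-3.141, 0.002, -0.003]
ft_force: [-5.0, -0.3, 4.8]
opening: 0.252
```

drive_tool(increments=[[[0,0,0],[0,0,0]]])

```text
t: 20.35
eef_pos: [535.8, -9.7, 27.6]
tcp_rot: [-3.141, 0.003, -0.003]
ft_force: [-4.3, -0.4, 7.0]
opening: 0.248
```

drive_tool(increments=[[[0,0,-0.01],[0,0,0]],[[0,0,0],[0,0,0]],[[0,0,0],[0,0,0]]])

```text
t: 20.6
eef_pos: [536.9, -9.8, 27.9]
tcp_rot: [3.142, 0.0, -0.003]
ft_force: [0.5, 0.4, -1.5]
opening: 0.251
```

drive_tool(increments=[[[0,0,0],[0,0,0]]])

```text
t: 20.68
eef_pos: [536.9, -9.8, 28.0]
tcp_rot: [3.142, 0.0, -0.003]
ft_force: [-0.5, -0.1, -1.6]
opening: 0.252
```

drive_tool(increments=[[[0,0,0],[0,0,0]]])

```text
t: 20.77
eef_pos: [536.9, -9.8, 28.0]
tcp_rot: [3.142, 0.0, -0.003]
ft_force: [0.1, -0.2, -0.4]
opening: 0.25
```

drive_tool(increments=[[[0.1,0,0],[0,0,0]],[[0,0,0],[0,0,0]],[[0,0,0],[0,0,0]]])

```text
t: 21.02
eef_pos: [540.1, -9.8, 28.1]
tcp_rot: [3.141, -0.0, -0.003]
ft_force: [-0.1, -0.4, -2.4]
opening: 0.247
```

drive_tool(increments=[[[0.1,0,0],[0,0,0]],[[0,0,0],[0,0,0]],[[0,0,0],[0,0,0]]])

```text
t: 21.27
eef_pos: [543.0, -9.8, 28.2]
tcp_rot: [3.141, -0.0, -0.003]
ft_force: [-0.5, 0.8, -0.5]
opening: 0.251
```

drive_tool(increments=[[[0.1,0,0],[0,0,0]],[[0,0,0],[0,0,0]],[[0,0,0],[0,0,0]]])

```text
t: 21.52
eef_pos: [546.0, -9.9, 28.2]
tcp_rot: [3.141, -0.0, -0.003]
ft_force: [0.5, -0.7, -0.4]
opening: 0.251
```

drive_tool(increments=[[[0.05,0,0.007],[0,0,0]],[[0,0,0],[0,0,0]],[[0,0,0],[0,0,0]]])

```text
t: 21.77
eef_pos: [547.4, -9.8, 27.9]
tcp_rot: [3.142, -0.0, -0.003]
ft_force: [0.4, -0.2, -1.9]
opening: 0.251
```

drive_tool(increments=[[[0.1,0,0],[0,0,0]],[[0,0,0],[0,0,0]],[[0,0,0],[0,0,0]]])

```text
t: 22.02
eef_pos: [550.5, -9.9, 27.9]
tcp_rot: [3.141, -0.0, -0.003]
ft_force: [0.3, -0.3, -1.2]
opening: 0.249
```

drive_tool(increments=[[[0.1,0,0],[0,0,0]],[[0,0,0],[0,0,0]],[[0,0,0],[0,0,0]]])

```text
t: 22.27
eef_pos: [553.5, -9.9, 27.9]
tcp_rot: [3.141, -0.0, -0.003]
ft_force: [-0.6, -0.3, -0.7]
opening: 0.253
```

drive_tool(increments=[[[0.08,0,0],[0,0,0]],[[0,0,0],[0,0,0]],[[0,0,0],[0,0,0]]])

```text
t: 22.52
eef_pos: [555.9, -9.9, 28.0]
tcp_rot: [3.142, -0.0, -0.003]
ft_force: [0.0, 0.1, -2.2]
opening: 0.255
```

drive_tool(increments=[[[0.08,0,0],[0,0,0]],[[0,0,0],[0,0,0]],[[0,0,0],[0,0,0]]])

```text
t: 22.77
eef_pos: [558.3, -9.9, 27.9]
tcp_rot: [3.142, -0.0, -0.003]
ft_force: [-0.3, 0.5, -1.9]
opening: 0.251
```

drive_tool(increments=[[[0.08,0,0],[0,0,0]],[[0,0,0],[0,0,0]],[[0,0,0],[0,0,0]]])

```text
t: 23.02
eef_pos: [560.6, -9.9, 27.8]
tcp_rot: [3.142, 0.0, -0.003]
ft_force: [0.6, 0.9, -3.3]
opening: 0.251
```

drive_tool(increments=[[[0.07,0,0],[0,0,0]],[[0,0,0],[0,0,0]],[[0,0,0],[0,0,0]]])

```text
t: 23.27
eef_pos: [562.5, -9.8, 27.8]
tcp_rot: [-3.142, 0.001, -0.003]
ft_force: [-1.3, 0.2, -5.0]
opening: 0.251
```

```bash
python3 plan.py; python3 - <<'E'
from h import *
p=env.read_camera("side"); crop(p,(250,180,340,240),8,"side12c.png")
q=env.read_camera("top"); crop(q,(225,130,325,250),5,"top12c.png")
E
```

```text
now [562.5  -9.8  27.8] [-3.142e+00  1.000e-03 -3.000e-03] F [-1.3  0.2 -5. ] op 0.251 t 23.27
```

View pics/side12c.png

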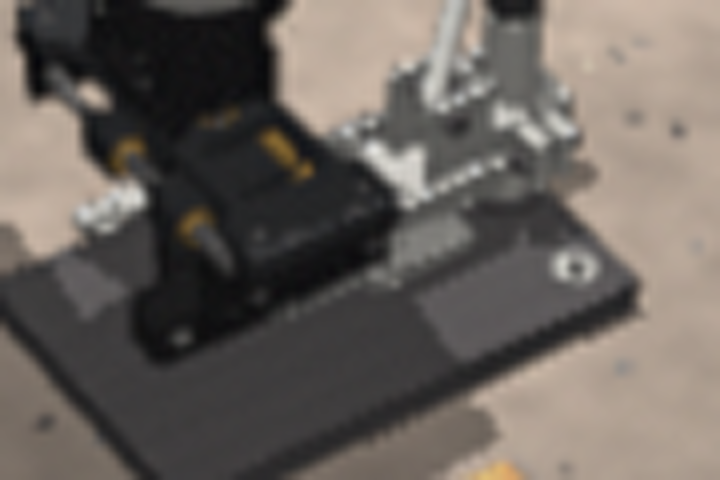

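drive_tool(increments=[[[0,0,0.01],[0,0,0]],[[0.1,0,0],[0,0,0]],[[0,0,0],[0,0,0]],[[0,0,0],[0,0,0]]])

```text
t: 23.7
eef_pos: [565.0, -9.8, 27.7]
tcp_rot: [-3.141, 0.002, -0.003]
ft_force: [-5.3, -0.3, 0.5]
opening: 0.248
```

drive_tool(increments=[[[0.07,0,0],[0,0,0]],[[0,0,0],[0,0,0]],[[0,0,0],[0,0,0]]])

```text
t: 23.95
eef_pos: [566.5, -9.7, 27.7]
tcp_rot: [-3.141, 0.003, -0.002]
ft_force: [-8.0, 0.4, 1.5]
opening: 0.25
```

drive_tool(increments=[[[0.02,0,0],[0,0,0]],[[0,0,0],[0,0,0]],[[0,0,0],[0,0,0]],[[0,0,0],[0,0,0]],[[0,0,0],[0,0,0]]])

```text
t: 24.37
eef_pos: [566.6, -9.7, 27.7]
tcp_rot: [-3.141, 0.004, -0.002]
ft_force: [-10.4, -0.7, 3.4]
opening: 0.248
```

```bash
python3 plan.py; python3 - <<'E'
from h import *
p=env.read_camera("side"); crop(p,(200,150,340,250),5,"side13c.png")
q=env.read_camera("top"); crop(q,(205,130,345,250),5,"top13c.png")
F=[]
for i in range(4):
    env.read_camera("top"); s=env.state(); F.append(np.r_[s["ft_force"],s["eef_pos"],s["tcp_rot"][1:],s["opening"]])
print(np.mean(F,0).round(2))
E
```

```text
now [566.6  -9.7  27.7] [-3.141e+00  4.000e-03 -2.000e-03] F [-10.4  -0.7   3.4] op 0.248 t 24.37
[-1.0310e+01 -2.8000e-01  3.6100e+00  5.6658e+02 -9.7400e+00  2.7670e+01
  0.0000e+00 -0.0000e+00  2.5000e-01]
```

View pics/side13c.png

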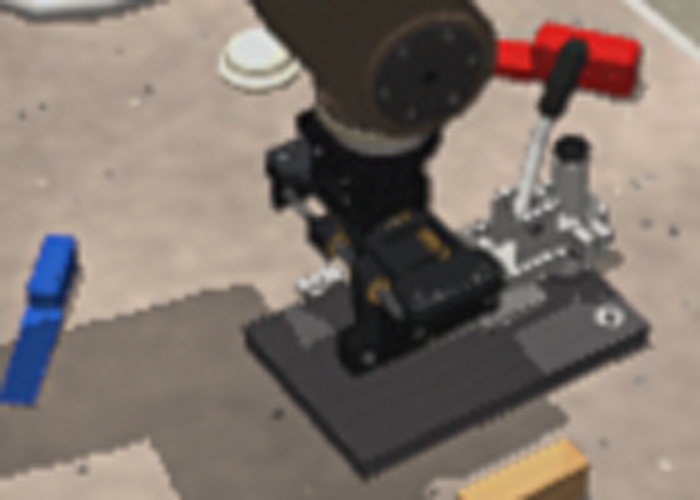

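View pics/top13c.png

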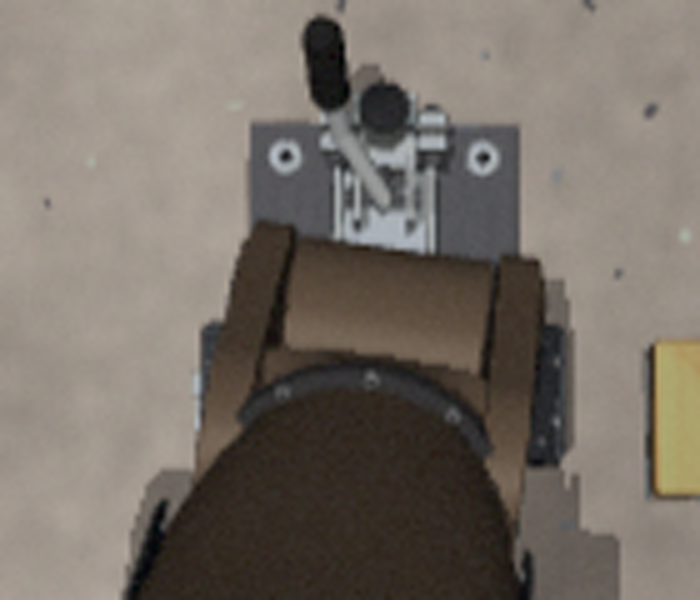

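```bash
python3 - <<'E'
from cell import env
print(env.job_done()); s=env.state(); print(s["t"],s["ft_force"],s["eef_pos"])
E
```

```text
the job is handed in; nothing more can be done
None
the job is handed in; nothing more can be done
```

I handed the job in at about 24.7 s of the 67 s allowed, with the gauge held under the shoe. No verdict was reported.

- **Chips:** One sideways wipe with the scraper block pushed all three off the plate's left edge. A picture taken afterwards showed them on the ledge and the plate clear.
- **Scraper block:** It was set down upright on the ledge to the right of the plate and let go. Contact with the ledge showed as +7 N. It was still standing in the pictures.
- **Gauge:** I took the small black-handled gauge by its handle and slid it square under the shoe.
    - **Depth:** the tip is about 48 mm in, on the shoe's middle line to within about 1 mm.
    - **Attitude:** tilt and yaw of the tool were under 0.005 rad.
    - **Contact with the shoe:** the first sign was a downward pull of about 5 N. I then lowered the gauge onto the plate and moved on until the drag was about 10 N and steady.

**Less certain:**
- **Shoe force and rise:** I could only work these out from the wrist force and travel, at about 5 N and 0.5 mm. The shoe itself was too small in the pictures to measure.
- **Friction partway in:** at about 16 mm depth the blade was pressed too hard on the plate (15 N down, 10 N drag). I eased it off by less than 1 mm and slid it on to the shoe barely clear of the plate before lowering it again.
- **Last pictures:** the arm hid part of the chips and the shoe.

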